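# Lay out for the curry: recipe leaf, spice mill, tared cup and spice jars

### The arm

A 6-joint arm with a two-finger parallel gripper is mounted at the origin on the work surface. World frame = base frame: x ahead of the robot, y to its left, z up, the work surface at z = 0. Lengths are in mm, angles in degrees, forces in N, time in s.
With the tool pointing down it reaches from about 350 to 850 mm from the base axis. Payload 8.1 kg.
Tool frame: the origin (TCP) lies between the finger pads, 19 mm behind the fingertips; this is the grasp point; z points along the fingers, y is the line along which they close (so a half turn about z gives the same grasp; the last joint's range is limited). The gripper opens to 85 mm and grips with 20 to 120 N. Pads are 22 mm wide; open, the fingers measure 114 mm over their backs; the gripper's body (76 mm by 85 mm) begins 54 mm behind the grasp point. The pads swing forward as they close: fully open they stand 13 mm farther back than shut.
Start: joints at [62.2, 7.471, 85.268, -0, 87.261, -4.893], TCP at [233.52, 552.697, 249.992] pointing down, gripper open.
Joint ranges: [-169.43, 169.43], [-51.17, 129.36], [1.28, 143.12], [-76.62, 256.62], [0, 156.53], [-152.29, 152.29]. Speed limits (degrees/s): [136.94, 136.94, 159.86, 180, 180, 180].

### API

Orientations are given as [roll, pitch, yaw] about the fixed x, y, z axes, in that order (R = Rz(yaw) Ry(pitch) Rx(roll)).
In Python, from bench import * gives the robot as it stands.
- The arm moves only by the tool play_rows, never from a script. Its argument "increments" is a list of rows, each a list of 3 entries, a list of its own where there are three numbers: the gripper's target within -1 to 1 (fully open at 1, half-way at 0, shut at -1), then the shift along the tool's x, y, z in mm, then the turn about the tool's z in rad. A call has 1 to 12 rows; each row shifts and turns the commanded pose from where the row before left it, along the tool's axes as they then stand; what a row does not reach is not made up. A row lasts 1/12 s, in which the tool goes at most 41.7 mm and 7.16 degrees, less where a joint would pass 70% of its speed; a pose out of reach is approached as far as the arm can. A call is refused whole if a number of a shift passes 41.7 or a number of a turn 0.125, either way. A call with a gripper value outside its range is refused whole. The fingers move at their own pace and stop on an object; "force" is the grip in N (left out, the last holds). Time passes only in rows, so rows that do not move let the fingers close. It gives the time, the measured TCP pose, the force, the opening and the grip force at its end, in the units of the state.
- sense(): the state, without advancing time (a new reading comes with each control period).
- snapshot(name): name is "side" or "top" or "wrist"; returns a dict with "color" (400x640x3 uint8, red, green, blue), "intrinsics" (3x3 intrinsics, pixels), "world_from_camera" (4x4, takes a point from camera to world coordinates). Camera axes: x right, y down, z forward; pixel columns grow to the right and rows downward; lengths in mm; the calibration is good to about 2 mm. The wrist camera is an equidistant fisheye: a pixel r from the principal point sees the ray r / f radians off the axis. A picture is of the moment at which its call begins. There is no depth.
- hand_in(): hands the job in; it is judged then, once.
Trained networks look in a picture, given as the dict that the camera call returned (one of the last four; its "shot" number tells which), for a name from the list of things; names that differ only in an ending like _2 or _b are one class to them, and where a whole thing is asked for, a point or a joint stands for the part that bears it (a point fixed in the world has none). Each returns a list of dicts, best first, with "p" (0 to 1); they miss things now and then, are a little off and sometimes report something else, mostly with a low value. They report only what shows in the picture. A call takes as long as a camera call. They do not tell look-alikes from the thing itself.
- find_in(query, picture): "xyz" ([x, y, z] in mm, in the coordinates of the camera as it stood for that picture, good to about 4 mm: the middle of the surface that is visible of it).
- regions_of(query, picture): "mask" (400x640 bool, what is visible of it).
- pinpoint(query, picture): "xyz" ([x, y, z] in mm, in the coordinates of the camera as it stood for that picture, good to about 4 mm: a listed point, or the origin of a listed thing).
The state is a dict: "time": time; "joint_pos": joint angles; "qd": joint speeds; "joint_efforts": joint torques, N m; "tool_pos": TCP position; "tcp_rot": TCP orientation; "ft_force": force on the tool from outside, world axes, zero at the start; "wrist_torque": the same for the moment, N m; "finger_gap": finger opening in mm; "grip_force": force on a finger pad.
Only numpy, scipy, OpenCV 4.12 (cv2) and the standard library are available. Lean on these libraries where they do the work, as an engineer would, in place of code of your own. Each camera call takes 0.05 s, during which the arm holds its last target. There are 200 camera calls.

### The job

Get the worktop ready for the curry: first turn the stiff recipe leaf with the orange tab back over the binder's rings, from the far side to the near side, so that it lies flat with its other face (the curry picture) up; after that stand the steel cup in the middle of the scale's round pan and, with the cup on it, press the blue tare key all the way down. At any time, click the spice mill's grind collar round to 3 (three dots at the red pointer), take the green-lidded jar out of the wooden tray and stand it anywhere free on the worktop, and stand every red-lidded jar that is out upright on the floor of the tray. Leave the other green-lidded jar where it is.

Things in the scene. Friction and masses are not known exactly. Their poses are not given: they have to be found in the camera images.
- binder: recipe ring binder lying open, fixed; origin on the worktop under the middle of its three rings, y along the row of rings, x across them, pointing towards the robot. Green covers 268 (x) by 176 mm (y), 3 mm thick; on each a block of cards, |x| from 14 to 112 mm, 150 mm wide (y), tops 37 mm above the worktop. Rings at most 54 mm high
- leaf (a joint): angle of the one stiff leaf on the rings: 0 = flat on the far block (binder's -x), 1.57 = upright, 3.14 = flat on the near block, curry picture up. Axis along the binder's y, 40 mm above the worktop at x = 0. Leaf 70 g, 3 mm thick, 150 mm wide, reaching 118 mm from the axis; swings freely, no spring: it falls to the side it leans to
- leaf_tab (a point): middle of the outer edge of the leaf's orange tab, 141 mm from the axis. Tab 54 mm wide (y), 3 mm thick, 23 mm past the leaf, 29 mm past the cards, 7 mm past the cover; flat, its underside is 38 mm up with free space below, so fingertips tilted 45 degrees can go under it from beyond (pointing back to the robot) and lift. Axes turn with the leaf, as the binder's at angle 0
- mill: electric spice mill, fixed in place, dark, 96 mm across at the foot, narrowing from z = 100 to 120 mm to a neck; the silver grind collar round the neck is 62 mm across, from z = 128 to 158 mm; a clear 42 mm dome stands on top up to z = 180 mm. Origin at the centre of its underside; the red pointer is on the shoulder below the collar, at the mill's -x side
- collar_grip (a point): on the collar's axis, 147 mm up: the height for the tool point to grip the collar from above, fingers either side
- grind_collar (a joint): angle of the grind collar; grows counter-clockwise seen from above. Four click stops (marked with 1 to 4 dots): setting 1 at 0, 2 at 0.5, 3 at 1.0, 4 at 1.5 rad; end stops 0.06 beyond 1 and 4. The click between two stops takes about 0.15 N m to pass (grip firmly), and the collar then springs to the nearest stop when let go
- scale: flat white kitchen scale, fixed in place, 190 mm (x) by 150 mm (y), 18 mm high; origin at the centre of its underside, x away from the robot at yaw 0
- pan (a point): centre of the top of its round steel pan, 124 mm across, 24 mm above the worktop, 26 mm towards +x from the scale's origin
- tare_key (a joint): travel of the blue tare key: 0 up, 0.004 m fully down; springs back; about 4 N to the bottom
- tare_top (a point): centre of the tare key's top: 24 mm across, 25 mm above the worktop, standing 7 mm proud of the scale, 70 mm towards -x and 36 mm towards -y from the scale's origin. Moves with the key
- cup: open steel cup without a handle, 60 mm across the rim, 58 mm at the foot, 56 mm high, wall 3 mm, 0.1 to 0.2 kg; origin at the centre of its underside, z up its axis
- tray: wooden spice tray, fixed in place: 310 mm (x) by 140 mm (y), walls 6 mm thick with the rim 18 mm above the worktop, floor inside 6 mm above the worktop; origin at the centre of its underside
- red_jar1: spice jar with a red lid: squat upright jar 58 mm across and 66 mm tall (straight wall from 5 to 34 mm up, then a short neck and a red lid 52 mm across and 16 mm high), 0.13 to 0.25 kg; origin at the centre of its underside, z up its axis. Between two and four of the red-lidded jars are out (None when absent)
- red_jar2: spice jar with a red lid: squat upright jar 58 mm across and 66 mm tall (straight wall from 5 to 34 mm up, then a short neck and a red lid 52 mm across and 16 mm high), 0.13 to 0.25 kg; origin at the centre of its underside, z up its axis. Between two and four of the red-lidded jars are out (None when absent)
- red_jar3: spice jar with a red lid: squat upright jar 58 mm across and 66 mm tall (straight wall from 5 to 34 mm up, then a short neck and a red lid 52 mm across and 16 mm high), 0.13 to 0.25 kg; origin at the centre of its underside, z up its axis. Between two and four of the red-lidded jars are out (None when absent)
- red_jar4: spice jar with a red lid: squat upright jar 58 mm across and 66 mm tall (straight wall from 5 to 34 mm up, then a short neck and a red lid 52 mm across and 16 mm high), 0.13 to 0.25 kg; origin at the centre of its underside, z up its axis. Between two and four of the red-lidded jars are out (None when absent)
- green_jar1: spice jar with a green lid: squat upright jar 58 mm across and 66 mm tall (straight wall from 5 to 34 mm up, then a short neck and a green lid 52 mm across and 16 mm high), 0.13 to 0.25 kg; origin at the centre of its underside, z up its axis. Stands on the worktop among the others; to be left there
- green_jar2: spice jar with a green lid: squat upright jar 58 mm across and 66 mm tall (straight wall from 5 to 34 mm up, then a short neck and a green lid 52 mm across and 16 mm high), 0.13 to 0.25 kg; origin at the centre of its underside, z up its axis. Stands in the tray at the start; to be cleared out on to the worktop
There are look-alikes about, which are no part of the job. Of the things that look like the scale, the larger one is meant.

How it is judged (in metres and radians):
On the way, in this order (a step that is already met when the one before it is completed fails the run):
1. the recipe leaf is turned over the rings and lies flat on the near side (value of joint leaf above 3 rad and velocity of joint leaf below 0.3 rad/s), for 0.3 s.
2. the cup stands on the scale's pan, let go (horizontal distance between cup and pan below 0.045 m and z of cup in the frame of pan between -0.006 and 0.006 m and angle between cup's own z axis and vertical below 0.12 rad and contact force between the fingers and cup below 0.05 N and linear speed of cup below 0.02 m/s), for 0.2 s.
3. the tare key is pressed down with the cup on the pan (horizontal distance between cup and pan below 0.045 m and z of cup in the frame of pan between -0.006 and 0.006 m and angle between cup's own z axis and vertical below 0.12 rad and value of joint tare_key above 0.003 m), for 0.1 s.
At the end, for the whole second after the job is handed in: Leaf flat on the near side (past 3.0 rad); cup upright on the pan within 45 mm of its centre; tare key up; collar at 3 (within 0.12 rad); every red-lidded jar upright on the tray floor; green_jar2 upright on the worktop; green_jar1 upright within 80 mm of its place; all let go and at rest (all of step 1 and horizontal distance between cup and pan below 0.045 m and z of cup in the frame of pan between -0.006 and 0.006 m and angle between each of cup, red_jar1, red_jar2, red_jar3, red_jar4, green_jar1, green_jar2's own z axis and vertical below 0.12 rad and linear speed of each of cup, red_jar1, red_jar2, red_jar3, red_jar4, green_jar2 below 0.02 m/s and value of joint grind_collar between 0.88 and 1.12 rad and value of joint tare_key below 0.001 m and x of red_jar1 in the frame of tray between -0.126 and 0.126 m and y of red_jar1 in the frame of tray between -0.043 and 0.043 m and z of red_jar1 in the frame of tray between 0 and 0.012 m and x of red_jar2 in the frame of tray between -0.126 and 0.126 m and y of red_jar2 in the frame of tray between -0.043 and 0.043 m and z of red_jar2 in the frame of tray between 0 and 0.012 m and x of red_jar3 in the frame of tray between -0.126 and 0.126 m and y of red_jar3 in the frame of tray between -0.043 and 0.043 m and z of red_jar3 in the frame of tray between 0 and 0.012 m and x of red_jar4 in the frame of tray between -0.126 and 0.126 m and y of red_jar4 in the frame of tray between -0.043 and 0.043 m and z of red_jar4 in the frame of tray between 0 and 0.012 m and distance of green_jar1 from where it was at the start of the episode below 0.08 m and height (world z) of green_jar2 below 0.004 m); the robot touches nothing.
Of red_jar1, red_jar2, red_jar3, red_jar4 only 2 to 4 are there at a start; the rules pass over those that are not, and their reading is None.
At some moment in a run one of red_jar1, red_jar2, red_jar3, red_jar4, cup may be knocked a few centimetres aside while the robot is not near it.
It also fails if it takes over 210 s, if anything falls off the work surface, if the arm or the gripper's body presses on something with over 40 N, if the wrist force passes 120 N, or if a joint passes its speed limit or range.

## Working session

There is one attempt and no reset: what is moved stays moved. The work goes in short steps, Python scripts to look and compute and a tool call to move; the robot and the scene stay as the last step left them, time stands still between calls to the robot, and variables do not carry over. Pictures are saved under pics/ and viewed, at most 14 in all, crops included, and the job is handed in when it is done.

Besides the shell and the picture viewer there is one more tool, called after "Request:" as name(argument=value, ...) on one line, values as JSON. play_rows: Moves the arm, as the interface text tells. Its arguments: {"type":"object","properties":{"increments":{"type":"array","items":{"type":"array"}},"force":{"type":"number"}},"required":["increments"]}

```bash
mkdir -p pics; ls; python3 - <<'E'
from bench import *
import cv2,numpy as np
s=sense(); print(s)
for n in ["top","side"]:
    p=snapshot(n); cv2.imwrite(f"pics/{n}0.png",cv2.cvtColor(p["color"],cv2.COLOR_RGB2BGR))
    T=np.array(p["world_from_camera"]); print(n,np.round(T,2).tolist(),np.round(p["intrinsics"],1).tolist())
    for q in ["binder","leaf_tab","mill","collar_grip","scale","pan","tare_top","cup","tray","red_jar1","green_jar1"]:
        for d in pinpoint(q,p):
            w=T@np.r_[d["xyz"],1]; print(n,q,round(d["p"],2),np.round(w[:3]).tolist())
E
```

```text
pics
{'time': 0.0, 'joint_pos': array([ 6.21979659e+01,  7.51438991e+00,  8.53309315e+01, -1.45700574e-03,
        8.72618647e+01, -4.89152539e+00]), 'qd': array([-0.05304203, -0.02524193,  0.02385412,  0.00280915,  0.02770768,
        0.03664264]), 'joint_efforts': array([-3.33688340e-04, -5.69387734e+01, -5.00555134e+01, -1.74591892e-04,
        1.45450851e-02,  1.95545323e-05]), 'tool_pos': array([233.30099515, 552.21055716, 248.93605914]), 'tcp_rot': array([-1.79893080e+02, -7.68979786e-03,  1.57089555e+02]), 'ft_force': array([-0.19479519,  0.75120434,  0.21276916]), 'wrist_torque': array([ 0.04236572, -0.038407  , -0.09043009]), 'grip_force': 0.0, 'finger_gap': 85.221129509371}
top [[0.01, -1.0, 0.05, 386.6], [-1.0, -0.0, 0.02, -14.0], [-0.02, -0.05, -1.0, 1544.07], [0.0, 0.0, 0.0, 1.0]] [[500.4, 0.0, 320.7], [0.0, 500.4, 203.0], [0.0, 0.0, 1.0]]
top binder 0.73 [564.0, 1.0, 0.0]
top leaf_tab 0.85 [699.0, 7.0, 36.0]
top leaf_tab 0.19 [471.0, 271.0, 3.0]
top mill 0.61 [584.0, -382.0, 2.0]
top mill 0.19 [455.0, -414.0, -2.0]
top collar_grip 0.56 [585.0, -379.0, 144.0]
top collar_
[... 997 characters left out ...]
ide mill 0.26 [388.0, -236.0, 25.0]
side collar_grip 0.94 [584.0, -379.0, 147.0]
side scale 0.63 [455.0, -210.0, -2.0]
side scale 0.62 [232.0, -276.0, -0.0]
side pan 0.85 [480.0, -217.0, 26.0]
side pan 0.85 [243.0, -281.0, 19.0]
side tare_top 0.54 [178.0, -303.0, 18.0]
side tare_top 0.43 [387.0, -237.0, 25.0]
side tare_top 0.18 [661.0, -190.0, 6.0]
side cup 0.61 [458.0, -418.0, -2.0]
side tray 0.56 [498.0, 375.0, 2.0]
side red_jar1 0.86 [543.0, 168.0, 2.0]
side red_jar1 0.84 [435.0, 172.0, -2.0]
side red_jar1 0.82 [668.0, 174.0, -0.0]
side red_jar1 0.57 [658.0, -192.0, 4.0]
side red_jar1 0.46 [557.0, -1.0, 3.0]
side green_jar1 0.9 [469.0, 272.0, 6.0]
side green_jar1 0.54 [521.0, 354.0, 10.0]
```

View pics/top0.png

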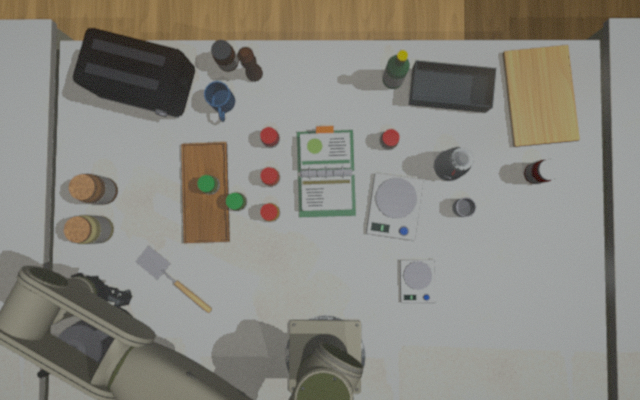

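View pics/side0.png

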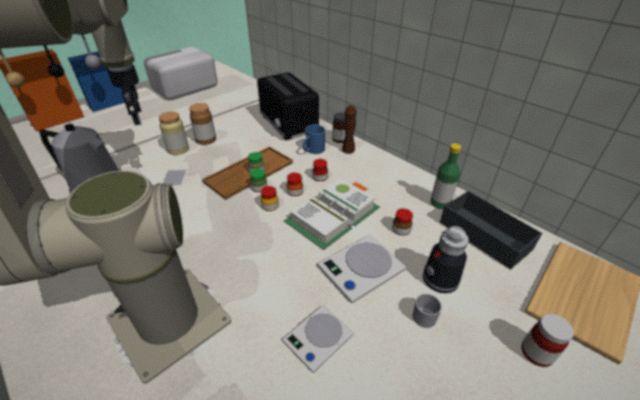

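Top view: four red lids at (269,137), (269,176), (269,212), (390,138); green lids at (207,184), which is in the tray, and (235,201). Binder (326,172), large scale (396,207), mill (450,160), cup (464,207). I'll square the tool to yaw 180 and go over the tray's green jar.

```bash
cat > h.py <<'E'
from bench import *
import cv2,numpy as np
def st():
    s=sense(); print(round(s["time"],1),np.round(s["tool_pos"],1),np.round(s["tcp_rot"],1),"gap",round(s["finger_gap"],1),"gf",round(s["grip_force"],1),"ft",np.round(s["ft_force"],1),"j",np.round(s["joint_pos"]))
def pts(cams,qs,minp=.4):
    for n in cams:
        p=snapshot(n); T=np.array(p["world_from_camera"])
        for q in qs:
            print(n,q,[(round(d["p"],2),np.round((T@np.r_[d["xyz"],1])[:3]).tolist()) for d in pinpoint(q,p) if d["p"]>=minp])
def save(n,f):
    p=snapshot(n); cv2.imwrite(f,cv2.cvtColor(p["color"],cv2.COLOR_RGB2BGR)); return p
E
```

Request:
play_rows(increments=[[1, [0, 0, 0], -0.1], [1, [0, 0, 0], -0.1], [1, [0, 0, 0], -0.1], [1, [0, 0, 0], -0.1], [1, [-32, -22, 5], 0], [1, [-32, -22, 5], 0], [1, [-32, -22, 5], 0], [1, [-32, -22, 5], 0]])

```text
time: 1.87
tool_pos: [362.5, 463.8, 229.9]
tcp_rot: [180.0, 0.0, -179.9]
ft_force: [0.6, 1.2, -0.2]
finger_gap: 85.3
grip_force: 0.0
```

Request:
play_rows(increments=[[1, [-32, -22, 5], 0], [1, [-32, -22, 5], 0], [1, [-32, -22, 5], 0], [1, [-32, -22, 5], 0], [1, [-32, -22, 5], 0], [1, [0, 0, 0], 0], [1, [0, 0, 0], 0]])

```text
time: 2.45
tool_pos: [523.0, 352.8, 204.2]
tcp_rot: [-180.0, -0.1, 179.8]
ft_force: [-0.2, -0.2, 0.5]
finger_gap: 85.5
grip_force: 0.0
```

```bash
python3 - <<'E'
from h import *
st(); pts(["wrist"],["green_jar1","red_jar1","tray","leaf_tab","binder"])
save("wrist","pics/w1.png"); st()
E
```

```text
2.5 [523.  352.8 204.2] [-1.800e+02 -1.000e-01  1.798e+02] gap 85.5 gf 0.0 ft [-0.2 -0.2  0.5] j [ 29.  14.  83.  -0.  83. -60.]
wrist green_jar1 [(0.78, [467.0, 273.0, 4.0]), (0.69, [525.0, 360.0, 8.0])]
wrist red_jar1 [(0.87, [661.0, -199.0, -0.0]), (0.72, [438.0, 171.0, 1.0]), (0.66, [663.0, 174.0, -1.0])]
wrist tray [(0.81, [495.0, 375.0, 3.0])]
wrist leaf_tab [(0.93, [695.0, 7.0, 41.0])]
wrist binder [(0.92, [554.0, 4.0, -1.0])]
2.8 [520.8 355.8 205.3] [ 180.     0.  -179.9] gap 84.9 gf 0.0 ft [-0.6  0.1  0.3] j [ 30.  13.  83.   0.  83. -60.]
```

Request:
play_rows(increments=[[1, [-1, 1, 36], 0], [1, [0, 0, 36], 0], [1, [0, 0, 36], 0], [1, [0, 0, 34], 0], [1, [0, 0, 0], 0], [-1, [0, 0, 0], 0], [-1, [0, 0, 0], 0], [-1, [0, 0, 0], 0], [-1, [0, 0, 0], 0], [-1, [0, 0, 0], 0], [-1, [0, 0, 0], 0], [-1, [0, 0, 0], 0]], force=40)

```text
time: 3.8
tool_pos: [524.8, 357.1, 67.0]
tcp_rot: [179.8, 0.3, -180.0]
ft_force: [-0.6, -0.2, 6.0]
finger_gap: 50.0
grip_force: 42.5
```

Request:
play_rows(increments=[[-1, [0, 0, -20], 0], [-1, [0, 0, -30], 0], [-1, [0, 0, -30], 0], [-1, [0, 0, 0], 0]])

```text
time: 4.13
tool_pos: [526.7, 358.1, 152.7]
tcp_rot: [179.6, 0.7, -180.0]
ft_force: [1.6, 1.1, 0.2]
finger_gap: 50.5
grip_force: 42.4
```

```bash
python3 - <<'E'
from h import *
st(); save("wrist","pics/w2.png")
E
```

```text
4.1 [526.7 358.1 152.7] [ 179.6    0.7 -180. ] gap 50.5 gf 42.4 ft [1.6 1.1 0.2] j [ 30.  16.  86.   0.  77. -60.]
```

View pics/w2.png

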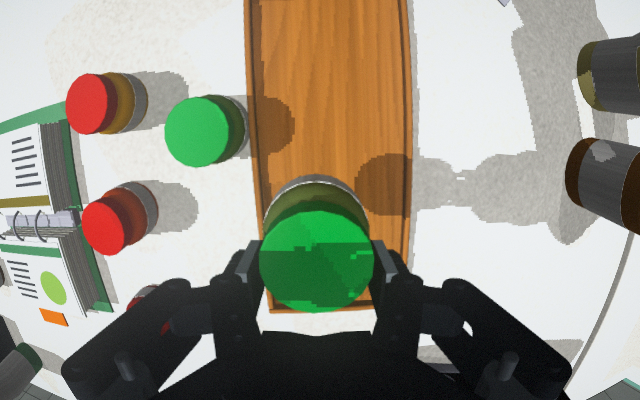

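The green-lidded jar sits between the pads at (315,255), and the tray is otherwise empty.

Request:
play_rows(increments=[[-1, [-22, -32, 0], 0], [-1, [-22, -32, 0], 0], [-1, [-22, -31, 0], 0], [-1, [0, 0, 0], 0], [-1, [0, 0, 0], 0], [-1, [0, 0, 0], 0]])

```text
time: 4.68
tool_pos: [588.3, 260.6, 142.6]
tcp_rot: [180.0, -0.1, 180.0]
ft_force: [-0.1, -0.9, -1.5]
finger_gap: 50.0
grip_force: 42.5
```

```bash
python3 - <<'E'
from h import *
st()
E
```

```text
4.7 [588.3 260.6 142.6] [ 1.8e+02 -1.0e-01  1.8e+02] gap 50.0 gf 42.5 ft [-0.1 -0.9 -1.5] j [ 19.  18.  84.   0.  78. -71.]
```

Request:
play_rows(increments=[[-1, [0, 0, 35], 0], [-1, [0, 0, 30], 0], [-1, [0, 0, 8], 0], [-1, [0, 0, 4], 0], [-1, [0, 0, 2], 0], [-1, [0, 0, 0], 0], [-1, [0, 0, 0], 0]])

```text
time: 5.27
tool_pos: [589.8, 261.6, 66.2]
tcp_rot: [179.9, 0.2, -180.0]
ft_force: [-0.4, 0.9, -1.1]
finger_gap: 49.9
grip_force: 42.5
```

Request:
play_rows(increments=[[-1, [0, 0, 1], 0], [-1, [0, 0, 1], 0], [-1, [0, 0, 0], 0]])

```text
time: 5.52
tool_pos: [589.0, 260.9, 62.7]
tcp_rot: [180.0, 0.1, -180.0]
ft_force: [-0.0, -0.7, -1.8]
finger_gap: 50.2
grip_force: 42.5
```

Request:
play_rows(increments=[[-1, [0, 0, 1], 0], [-1, [0, 0, 1], 0], [-1, [0, 0, 0], 0]])

```text
time: 5.77
tool_pos: [589.1, 260.8, 61.2]
tcp_rot: [180.0, 0.1, -180.0]
ft_force: [-1.9, -1.7, 5.3]
finger_gap: 50.1
grip_force: 43.1
```

Request:
play_rows(increments=[[1, [0, 0, -1], 0], [1, [0, 0, 0], 0], [1, [0, 0, 0], 0], [1, [0, 0, 0], 0], [1, [0, 0, -30], 0], [1, [0, 0, -35], 0], [1, [0, 0, -35], 0], [1, [22, -30, 0], 0], [1, [22, -30, 0], 0], [1, [0, -31, 0], 0], [1, [0, 0, 0], 0], [1, [0, 0, 0], 0]])

```text
time: 6.77
tool_pos: [544.5, 168.4, 161.2]
tcp_rot: [180.0, 0.0, 179.9]
ft_force: [-0.2, -0.5, 0.5]
finger_gap: 85.5
grip_force: 0.0
```

```bash
python3 - <<'E'
from h import *
st(); pts(["wrist"],["green_jar1","red_jar1","tray"],.2)
E
```

```text
6.8 [544.5 168.4 161.2] [180.    0.  179.9] gap 85.5 gf 0.0 ft [-0.2 -0.5  0.5] j [ 12.   6.  96.  -0.  78. -78.]
wrist green_jar1 [(0.92, [466.0, 273.0, 5.0]), (0.6, [587.0, 261.0, 4.0])]
wrist red_jar1 [(0.93, [658.0, -198.0, 2.0]), (0.73, [438.0, 169.0, 1.0]), (0.7, [544.0, 169.0, -3.0]), (0.58, [663.0, 174.0, -2.0])]
wrist tray [(0.84, [494.0, 372.0, 1.0])]
```

Request:
play_rows(increments=[[1, [0, 1, 36], 0], [1, [0, 0, 36], 0], [1, [0, 0, 30], 0], [1, [0, 0, 0], 0], [1, [0, 0, 0], 0], [-1, [0, 0, 0], 0], [-1, [0, 0, 0], 0], [-1, [0, 0, 0], 0], [-1, [0, 0, 0], 0], [-1, [0, 0, 0], 0], [-1, [0, 0, 0], 0], [-1, [0, 0, 0], 0]])

```text
time: 7.97
tool_pos: [546.7, 171.3, 62.0]
tcp_rot: [179.9, 0.3, -180.0]
ft_force: [-0.2, -0.2, 4.9]
finger_gap: 50.2
grip_force: 41.0
```

Request:
play_rows(increments=[[-1, [0, 0, -30], 0], [-1, [0, 0, -35], 0], [-1, [0, 0, -30], 0], [-1, [2, 34, 0], 0], [-1, [2, 34, 0], 0], [-1, [2, 34, 0], 0], [-1, [2, 34, 0], 0], [-1, [2, 34, 0], 0], [-1, [0, 33, 0], 0], [-1, [0, 0, 0], 0], [-1, [0, 0, 0], 0], [-1, [0, 0, 0], 0]])

```text
time: 8.97
tool_pos: [534.7, 373.9, 154.8]
tcp_rot: [180.0, 0.1, -179.9]
ft_force: [-0.0, -0.5, -1.7]
finger_gap: 49.9
grip_force: 42.7
```

Request:
play_rows(increments=[[-1, [0, 0, 35], 0], [-1, [0, 0, 35], 0], [-1, [0, 0, 10], 0], [-1, [0, 0, 5], 0], [-1, [0, 0, 3], 0], [-1, [0, 0, 0], 0], [-1, [0, 0, 0], 0]])

```text
time: 9.55
tool_pos: [535.5, 373.1, 67.7]
tcp_rot: [180.0, 0.1, 179.9]
ft_force: [0.1, -1.5, 3.6]
finger_gap: 50.6
grip_force: 43.2
```

Request:
play_rows(increments=[[1, [0, 0, 0], 0], [1, [0, 0, 0], 0], [1, [0, 0, 0], 0], [1, [0, 0, 0], 0], [1, [0, 0, -30], 0], [1, [0, 0, -35], 0], [1, [0, 0, -30], 0], [1, [16, -34, 0], 0], [1, [16, -34, 0], 0], [1, [16, -34, 0], 0], [1, [16, -34, 0], 0], [1, [17, -34, 0], 0]])

```text
time: 10.55
tool_pos: [452.7, 202.5, 161.0]
tcp_rot: [180.0, 0.0, -180.0]
ft_force: [1.0, -0.3, 0.4]
finger_gap: 85.5
grip_force: 0.0
```

Request:
play_rows(increments=[[1, [17, -32, 0], 0], [1, [0, 0, 0], 0], [1, [0, 0, 0], 0], [1, [0, 0, 0], 0]])

```text
time: 10.88
tool_pos: [437.2, 172.0, 161.6]
tcp_rot: [180.0, 0.1, 180.0]
ft_force: [0.2, 0.2, -0.2]
finger_gap: 85.4
grip_force: 0.0
```

```bash
python3 - <<'E'
from h import *
st(); pts(["wrist"],["red_jar1","tray","green_jar1"],.2)
E
```

```text
10.9 [437.2 172.  161.6] [1.8e+02 1.0e-01 1.8e+02] gap 85.4 gf 0.0 ft [ 0.2  0.2 -0.2] j [ 15. -10. 112.   0.  78. -75.]
wrist red_jar1 [(0.65, [534.0, 373.0, 5.0]), (0.6, [436.0, 170.0, 3.0]), (0.6, [658.0, -197.0, -1.0]), (0.23, [493.0, 374.0, 1.0])]
wrist tray [(0.81, [493.0, 372.0, 1.0])]
wrist green_jar1 [(0.64, [467.0, 272.0, 5.0]), (0.62, [583.0, 262.0, 1.0])]
```

Request:
play_rows(increments=[[1, [0, -1, 36], 0], [1, [0, 0, 36], 0], [1, [0, 0, 31], 0], [1, [0, 0, 0], 0], [1, [0, 0, 0], 0], [-1, [0, 0, 0], 0], [-1, [0, 0, 0], 0], [-1, [0, 0, 0], 0], [-1, [0, 0, 0], 0], [-1, [0, 0, 0], 0], [-1, [0, 0, 0], 0], [-1, [0, 0, 0], 0]])

```text
time: 12.08
tool_pos: [438.7, 171.4, 60.8]
tcp_rot: [179.9, 0.3, -180.0]
ft_force: [-0.3, -0.1, 6.0]
finger_gap: 50.2
grip_force: 40.8
```

Request:
play_rows(increments=[[-1, [0, 0, -30], 0], [-1, [0, 0, -35], 0], [-1, [0, 0, -30], 0], [-1, [9, 34, 0], 0], [-1, [9, 34, 0], 0], [-1, [9, 34, 0], 0], [-1, [9, 34, 0], 0], [-1, [9, 34, 0], 0], [-1, [7, 32, 0], 0], [-1, [0, 0, 0], 0], [-1, [0, 0, 0], 0], [-1, [0, 0, 0], 0]])

```text
time: 13.08
tool_pos: [384.7, 372.8, 153.8]
tcp_rot: [180.0, 0.1, -179.9]
ft_force: [-0.3, -0.8, -1.6]
finger_gap: 49.8
grip_force: 42.7
```

Request:
play_rows(increments=[[-1, [0, 0, 35], 0], [-1, [0, 0, 35], 0], [-1, [0, 0, 10], 0], [-1, [0, 0, 5], 0], [-1, [0, 0, 3], 0], [-1, [0, 0, 0], 0], [-1, [0, 0, 0], 0]])

```text
time: 13.67
tool_pos: [385.8, 372.4, 66.8]
tcp_rot: [180.0, 0.1, 179.9]
ft_force: [-1.7, -3.4, 4.3]
finger_gap: 50.2
grip_force: 43.2
```

Request:
play_rows(increments=[[1, [0, 0, 0], 0], [1, [0, 0, 0], 0], [1, [0, 0, 0], 0], [1, [0, 0, 0], 0], [1, [0, 0, -30], 0], [1, [0, 0, -35], 0], [1, [0, 0, -30], 0], [1, [-31, -22, 0], 0], [1, [-31, -22, 0], 0], [1, [-31, -22, 0], 0], [1, [-31, -22, 0], 0], [1, [-31, -22, 0], 0]])

```text
time: 14.67
tool_pos: [540.8, 261.7, 160.1]
tcp_rot: [180.0, 0.0, -180.0]
ft_force: [-0.0, 0.4, -0.9]
finger_gap: 85.3
grip_force: 0.0
```

Request:
play_rows(increments=[[1, [-31, -22, 0], 0], [1, [-31, -22, 0], 0], [1, [-31, -22, 0], 0], [1, [-31, -22, 0], 0], [1, [0, 0, 0], 0], [1, [0, 0, 0], 0], [1, [0, 0, 0], 0]])

```text
time: 15.25
tool_pos: [663.3, 174.8, 159.3]
tcp_rot: [180.0, -0.1, 180.0]
ft_force: [0.3, 1.0, 0.4]
finger_gap: 85.4
grip_force: 0.0
```

```bash
python3 - <<'E'
from h import *
st(); pts(["wrist"],["red_jar1","leaf_tab","binder"],.2)
E
```

```text
15.2 [663.3 174.8 159.3] [ 1.8e+02 -1.0e-01  1.8e+02] gap 85.4 gf 0.0 ft [0.3 1.  0.4] j [ 10.  24.  76.   0.  81. -80.]
wrist red_jar1 [(0.93, [664.0, 177.0, 0.0]), (0.9, [663.0, -199.0, 0.0]), (0.66, [532.0, 374.0, 5.0])]
wrist leaf_tab [(0.77, [699.0, 3.0, 43.0]), (0.53, [586.0, 261.0, 3.0])]
wrist binder [(0.95, [555.0, 2.0, -4.0])]
```

Request:
play_rows(increments=[[1, [0, 0, 36], 0], [1, [0, 0, 36], 0], [1, [0, 0, 30], 0], [1, [0, 0, 0], 0], [1, [0, 0, 0], 0], [-1, [0, 0, 0], 0], [-1, [0, 0, 0], 0], [-1, [0, 0, 0], 0], [-1, [0, 0, 0], 0], [-1, [0, 0, 0], 0], [-1, [0, 0, 0], 0], [-1, [0, 0, 0], 0]])

```text
time: 16.45
tool_pos: [665.8, 175.2, 61.8]
tcp_rot: [179.9, 0.3, -180.0]
ft_force: [-1.3, 0.3, 6.9]
finger_gap: 50.2
grip_force: 40.9
```

Request:
play_rows(increments=[[-1, [0, 0, -30], 0], [-1, [0, 0, -35], 0], [-1, [0, 0, -30], 0], [-1, [9, 33, 0], 0], [-1, [9, 33, 0], 0], [-1, [9, 33, 0], 0], [-1, [9, 33, 0], 0], [-1, [9, 33, 0], 0], [-1, [9, 32, 0], 0], [-1, [0, 0, 0], 0], [-1, [0, 0, 0], 0], [-1, [0, 0, 0], 0]])

```text
time: 17.45
tool_pos: [609.9, 371.8, 154.0]
tcp_rot: [180.0, 0.1, -180.0]
ft_force: [0.4, 0.4, -1.5]
finger_gap: 50.2
grip_force: 42.5
```

Request:
play_rows(increments=[[-1, [0, 0, 35], 0], [-1, [0, 0, 35], 0], [-1, [0, 0, 10], 0], [-1, [0, 0, 5], 0], [-1, [0, 0, 3], 0], [-1, [0, 0, 0], 0], [-1, [0, 0, 0], 0]])

```text
time: 18.03
tool_pos: [610.8, 370.4, 66.8]
tcp_rot: [-180.0, 0.1, 179.9]
ft_force: [-0.4, -1.5, 4.0]
finger_gap: 50.3
grip_force: 44.0
```

Request:
play_rows(increments=[[1, [0, 0, 0], 0], [1, [0, 0, 0], 0], [1, [0, 0, 0], 0], [1, [0, 0, 0], 0], [1, [0, 0, -30], 0], [1, [0, 0, -35], 0], [1, [0, 0, -30], 0], [1, [-4, -40, 0], 0], [1, [-4, -40, 0], 0], [1, [-4, -40, 0], 0], [1, [-4, -40, 0], 0], [1, [-4, -40, 0], 0]])

```text
time: 19.03
tool_pos: [629.4, 170.2, 160.1]
tcp_rot: [-180.0, 0.0, -179.9]
ft_force: [0.9, -1.0, 1.2]
finger_gap: 85.3
grip_force: 0.0
```

Request:
play_rows(increments=[[1, [-4, -40, 0], 0], [1, [-4, -40, 0], 0], [1, [-4, -40, 0], 0], [1, [-4, -40, 0], 0], [1, [-4, -40, 0], 0], [1, [-4, -40, 0], 0], [1, [-4, -40, 0], 0], [1, [-4, -40, 0], 0], [1, [0, -40, 0], 0], [1, [0, 0, 0], 0], [1, [0, 0, 0], 0], [1, [0, 0, 0], 0]])

```text
time: 20.03
tool_pos: [661.5, -187.9, 159.7]
tcp_rot: [180.0, -0.0, 180.0]
ft_force: [-0.1, 0.4, -0.2]
finger_gap: 85.1
grip_force: 0.0
```

```bash
python3 - <<'E'
from h import *
st(); pts(["wrist"],["red_jar1","leaf_tab","binder","cup","pan","tare_top","collar_grip","scale"],.2)
E
```

```text
20.0 [ 661.5 -187.9  159.7] [180.  -0. 180.] gap 85.1 gf 0.0 ft [-0.1  0.4 -0.2] j [ -20.   24.   75.    0.   81. -110.]
wrist red_jar1 [(0.56, [660.0, -198.0, 1.0])]
wrist leaf_tab [(0.96, [696.0, 2.0, 44.0])]
wrist binder [(0.97, [555.0, -2.0, -2.0])]
wrist cup [(0.92, [451.0, -409.0, 2.0])]
wrist pan []
wrist tare_top []
wrist collar_grip [(0.63, [585.0, -381.0, 146.0]), (0.38, [586.0, 261.0, 5.0])]
wrist scale []
```

Request:
play_rows(increments=[[1, [1, -10, 30], 0], [1, [0, 0, 36], 0], [1, [0, 0, 35], 0], [1, [0, 0, 0], 0], [1, [0, 0, 0], 0], [-1, [0, 0, 0], 0], [-1, [0, 0, 0], 0], [-1, [0, 0, 0], 0], [-1, [0, 0, 0], 0], [-1, [0, 0, 0], 0], [-1, [0, 0, 0], 0], [-1, [0, 0, 0], 0]])

```text
time: 21.48
tool_pos: [662.9, -198.8, 62.9]
tcp_rot: [-179.9, 0.3, -180.0]
ft_force: [-0.0, 0.9, 5.9]
finger_gap: 50.4
grip_force: 41.2
```

Request:
play_rows(increments=[[-1, [0, 0, -30], 0], [-1, [0, 0, -35], 0], [-1, [0, 0, -30], 0], [-1, [13, 38, 0], 0], [-1, [13, 38, 0], 0], [-1, [13, 38, 0], 0], [-1, [13, 38, 0], 0], [-1, [13, 38, 0], 0], [-1, [13, 38, 0], 0], [-1, [13, 38, 0], 0], [-1, [14, 38, 0], 0], [-1, [14, 38, 0], 0]])

```text
time: 22.48
tool_pos: [541.5, 145.6, 156.0]
tcp_rot: [180.0, 0.2, -180.0]
ft_force: [1.0, -0.0, -0.6]
finger_gap: 50.0
grip_force: 42.4
```

Request:
play_rows(increments=[[-1, [14, 38, 0], 0], [-1, [14, 38, 0], 0], [-1, [14, 38, 0], 0], [-1, [13, 38, 0], 0], [-1, [13, 38, 0], 0], [-1, [13, 38, 0], 0], [-1, [0, 0, 0], 0], [-1, [0, 0, 0], 0], [-1, [0, 0, 0], 0], [-1, [0, 0, 0], 0]])

```text
time: 23.32
tool_pos: [461.3, 371.0, 154.7]
tcp_rot: [180.0, 0.1, 180.0]
ft_force: [0.8, -0.6, -1.7]
finger_gap: 50.0
grip_force: 42.5
```

```bash
python3 - <<'E'
from h import *
st(); pts(["top","wrist"],["red_jar1","green_jar1"],.2)
E
```

```text
23.3 [461.3 371.  154.7] [1.8e+02 1.0e-01 1.8e+02] gap 50.0 gf 42.5 ft [ 0.8 -0.6 -1.7] j [ 34.  10.  93.  -0.  77. -56.]
top red_jar1 [(0.82, [533.0, 371.0, 2.0]), (0.72, [612.0, 373.0, 2.0]), (0.58, [460.0, 367.0, 90.0]), (0.49, [384.0, 374.0, 5.0])]
top green_jar1 [(0.9, [587.0, 262.0, -1.0]), (0.62, [563.0, 3.0, -0.0]), (0.55, [469.0, 272.0, 1.0])]
wrist red_jar1 [(0.74, [387.0, 370.0, 6.0]), (0.56, [607.0, 369.0, 4.0])]
wrist green_jar1 [(0.7, [558.0, -1.0, -1.0]), (0.69, [465.0, 271.0, 6.0])]
```

Request:
play_rows(increments=[[-1, [0, 0, 35], 0], [-1, [0, 0, 35], 0], [-1, [0, 0, 10], 0], [-1, [0, 0, 5], 0], [-1, [0, 0, 3], 0], [-1, [0, 0, 0], 0], [-1, [0, 0, 0], 0], [1, [0, 0, 0], 0], [1, [0, 0, 0], 0], [1, [0, 0, 0], 0], [1, [0, 0, 0], 0]])

```text
time: 24.53
tool_pos: [460.7, 371.8, 66.2]
tcp_rot: [180.0, 0.0, -180.0]
ft_force: [-0.4, 1.5, 0.5]
finger_gap: 85.5
grip_force: 0.0
```

Request:
play_rows(increments=[[1, [0, 0, -30], 0], [1, [0, 0, -35], 0], [1, [0, 0, -30], 0], [1, [-21, -33, 0], 0], [1, [-21, -33, 0], 0], [1, [-21, -33, 0], 0], [1, [-21, -33, 0], 0], [1, [-21, -33, 0], 0], [1, [-21, -33, 0], 0], [1, [-21, -33, 0], 0], [1, [-21, -33, 0], 0], [1, [-21, -33, 0], 0]])

```text
time: 25.53
tool_pos: [650.3, 73.0, 161.0]
tcp_rot: [180.0, -0.0, -180.0]
ft_force: [0.1, 1.4, 0.8]
finger_gap: 85.5
grip_force: 0.0
```

Request:
play_rows(increments=[[1, [-21, -33, 0], 0], [1, [-21, -34, 0], 0], [1, [0, 0, 0], 0], [1, [0, 0, 0], 0], [1, [0, 0, 0], 0]])

```text
time: 25.95
tool_pos: [691.3, 7.8, 160.4]
tcp_rot: [180.0, -0.1, 180.0]
ft_force: [0.1, 1.0, 0.4]
finger_gap: 85.5
grip_force: 0.0
```

```bash
python3 - <<'E'
from h import *
st(); pts(["wrist"],["red_jar1","leaf_tab","binder"],.2)
save("wrist","pics/w3.png")
p=snapshot("top"); T=np.array(p["world_from_camera"]); K=p["intrinsics"]
c=p["color"].astype(int); m=(c[...,0]>180)&(c[...,1]>70)&(c[...,1]<150)&(c[...,2]<90)
m[:110]=0;m[145:]=0;m[:,:300]=0;m[:,:]&=True; m[:,350:]=0
ys,xs=np.nonzero(m); print(len(xs))
for u,v in [(xs.min(),ys.mean()),(xs.max()+1,ys.mean()),(xs.mean()+.5,ys.min()),(xs.mean()+.5,ys.max()+1)]:
    r=T[:3,:3]@np.linalg.inv(K)@[u,v,1]; print(np.round(T[:3,3]+r*(40-T[2,3])/r[2],1))
E
```

```text
25.9 [691.3   7.8 160.4] [ 1.8e+02 -1.0e-01  1.8e+02] gap 85.5 gf 0.0 ft [0.1 1.  0.4] j [ -4.  24.  75.   0.  81. -94.]
wrist red_jar1 [(0.79, [606.0, 370.0, 5.0]), (0.76, [532.0, 373.0, 7.0]), (0.72, [456.0, 367.0, 4.0])]
wrist leaf_tab [(0.83, [696.0, 3.0, 44.0])]
wrist binder []
0Traceback (most recent call last):
  File "<stdin>", line 8, in <module>
    return umr_minimum(a, axis, None, out, keepdims, initial, where)
ValueError: zero-size array to reduction operation minimum which has no identity
```

View pics/w3.png

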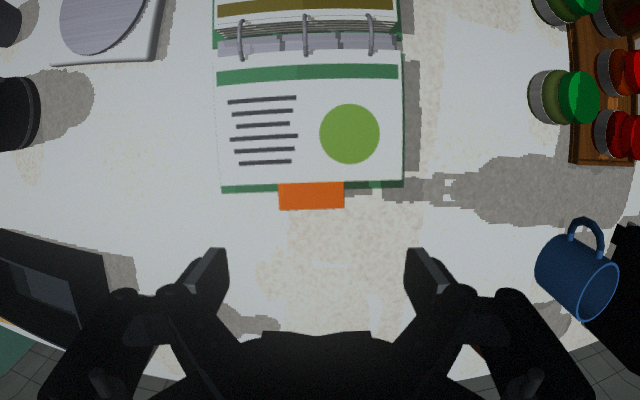

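The orange tab shows at (278..344, 181..210) in the wrist view. The leaf is flat on the far side. I'll project its corners.

```bash
cat >> h.py <<'E'
def wpx(p,u,v,z):
    K=np.array(p["intrinsics"]);T=np.array(p["world_from_camera"])
    a=np.array([(u-K[0,2])/K[0,0],(v-K[1,2])/K[1,1]]);t=np.hypot(*a)
    r=T[:3,:3]@np.r_[a/t*np.sin(t),np.cos(t)]
    return np.round(T[:3,3]+r*(z-T[2,3])/r[2],1)
E
python3 - <<'E'
from h import *
st(); p=snapshot("wrist")
for q in [(279,183.5),(343,181.5),(280,210),(344,208),(222,193),(404,187)]: print(q,wpx(p,*q,41))
for q in [(217,62),(243,62),(306,57),(372,55)]: print(q,wpx(p,*q,40))
c=p["color"].astype(int); m=(c[...,0]>150)&(c[...,1]<140)&(c[...,2]<60); m[:150]=0;m[230:]=0;m[:,:250]=0;m[:,370:]=0
ys,xs=np.nonzero(m);print(len(xs),cv2.minAreaRect(np.c_[xs,ys].astype(np.float32)), c[195,311])
E
```

```text
26.2 [691.4   9.  161.3] [ 180.     0.  -179.9] gap 85.7 gf 0.0 ft [-0.4  0.1 -1.3] j [ -4.  24.  75.   0.  81. -94.]
(279, 183.5) [677.3 -21.1  41. ]
(343, 181.5) [675.6  30.9  41. ]
(280, 210) [699.9 -21.   41. ]
(344, 208) [698.1  32.3  41. ]
(222, 193) [685.2 -70.2  41. ]
(404, 187) [679.8  82.5  41. ]
(217, 62) [575.9 -71.1  40. ]
(243, 62) [577.6 -49.2  40. ]
(306, 57) [575.5   1.   40. ]
(372, 55) [572.5  53.1  40. ]
1659 ((311.1023254394531, 195.08277893066406), (25.64667510986328, 64.34516906738281), 88.36341857910156) [181  86  31]
```

Request:
play_rows(increments=[[1, [0, -3, 36], -0.033], [1, [0, 0, 36], 0], [1, [0, 0, 30], 0], [1, [0, 0, 7], 0], [1, [0, 0, 0], 0], [1, [0, 0, 0], 0], [1, [0, 0, 0], 0]], force=25)

```text
time: 26.88
tool_pos: [693.7, 4.8, 55.3]
tcp_rot: [-180.0, 0.3, -178.1]
ft_force: [-0.0, -0.6, -0.1]
finger_gap: 85.1
grip_force: 0.0
```

```bash
python3 - <<'E'
from h import *
st()
E
```

```text
26.9 [693.7   4.8  55.3] [-180.     0.3 -178.1] gap 85.1 gf 0.0 ft [-0.  -0.6 -0.1] j [ -4.  30.  78.  -0.  71. -96.]
```

Request:
play_rows(increments=[[-1, [0, 0, 0], 0], [-1, [0, 0, 0], 0], [-1, [0, 0, 0], 0], [-1, [0, 0, 0], 0], [-1, [0, 0, 0], 0], [-1, [0, 0, 0], 0], [-1, [0, 0, 0], 0]])

```text
time: 27.47
tool_pos: [692.9, 5.2, 54.3]
tcp_rot: [180.0, 0.2, -178.1]
ft_force: [-0.9, 1.9, 7.9]
finger_gap: 52.2
grip_force: 24.9
```

```bash
python3 - <<'E'
from h import *
st(); save("wrist","pics/w4.png")
E
```

```text
27.5 [692.9   5.2  54.3] [ 180.     0.2 -178.1] gap 52.2 gf 24.9 ft [-0.9  1.9  7.9] j [ -4.  30.  79.   0.  71. -96.]
```

View pics/w4.png

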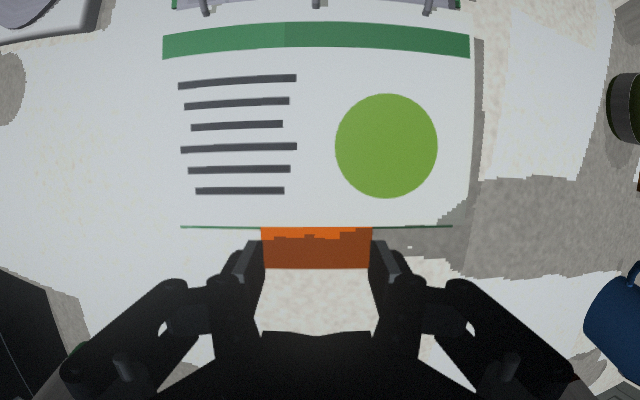

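Both pads hold the tab's side edges (orange at (315,248)), with a gap of 52 mm. I'll swing it along an arc.

Request:
play_rows(increments=[[-1, [2, 0, -23], 0], [-1, [6, 0, -23], 0], [-1, [10, 0, -21], 0], [-1, [13, 0, -19], 0], [-1, [0, 0, 0], 0], [-1, [0, 0, 0], 0]], force=30)

```text
time: 28.02
tool_pos: [661.8, 4.0, 140.5]
tcp_rot: [180.0, 0.3, -178.1]
ft_force: [4.4, 2.3, 2.5]
finger_gap: 49.3
grip_force: 30.9
```

```bash
python3 - <<'E'
from h import *
st(); save("wrist","pics/w5.png")
E
```

```text
28.0 [661.8   4.  140.5] [ 180.     0.3 -178.1] gap 49.3 gf 30.9 ft [4.4 2.3 2.5] j [ -4.  21.  82.   0.  78. -96.]
```

View pics/w5.png

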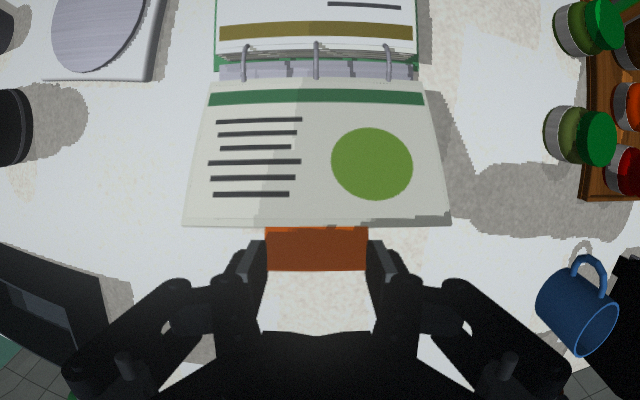

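The leaf is up about 40° and the tab is still held at (315,248). I'll carry on over the top.

Request:
play_rows(increments=[[-1, [17, 0, -17], 0], [-1, [19, 0, -13], 0], [-1, [21, 0, -10], 0], [-1, [23, 0, -6], 0], [-1, [23, 0, -2], 0], [-1, [23, 0, 2], 0], [-1, [23, 0, 6], 0], [-1, [0, 0, 0], 0], [-1, [0, 0, 0], 0]])

```text
time: 28.82
tool_pos: [510.7, -1.3, 177.2]
tcp_rot: [-180.0, -0.1, -178.1]
ft_force: [0.4, -0.2, -0.6]
finger_gap: 18.3
grip_force: 0.1
```

```bash
python3 - <<'E'
from h import *
st(); save("wrist","pics/w6.png")
E
```

```text
28.8 [510.7  -1.3 177.2] [-1.800e+02 -1.000e-01 -1.781e+02] gap 18.3 gf 0.1 ft [ 0.4 -0.2 -0.6] j [ -6.  -4. 104.  -0.  79. -98.]
```

View pics/w6.png

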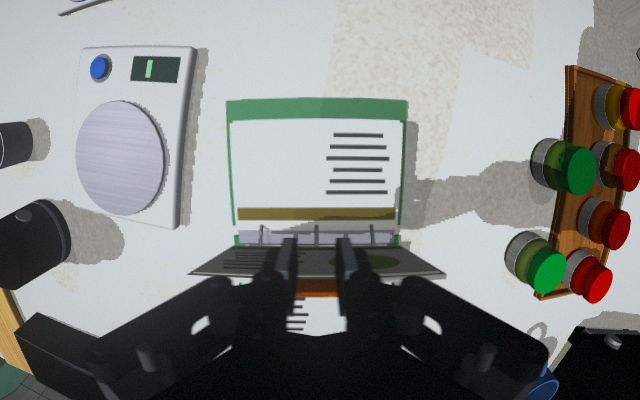

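The tab slipped out near the top; the leaf is at about 70° at (315,265) and falling. I'll wait and look.

Request:
play_rows(increments=[[1, [0, 0, -20], 0], [1, [0, 0, -20], 0], [1, [0, 0, 0], 0], [1, [0, 0, 0], 0], [1, [0, 0, 0], 0], [1, [0, 0, 0], 0]])

```text
time: 29.37
tool_pos: [511.6, -1.2, 216.8]
tcp_rot: [180.0, -0.1, -178.1]
ft_force: [-0.1, 0.1, 0.1]
finger_gap: 81.4
grip_force: 0.0
```

```bash
python3 - <<'E'
from h import *
st(); pts(["side","wrist"],["leaf_tab"],.2)
E
```

```text
29.4 [511.6  -1.2 216.8] [ 1.800e+02 -1.000e-01 -1.781e+02] gap 81.4 gf 0.0 ft [-0.1  0.1  0.1] j [ -6.  -5. 102.  -0.  84. -98.]
side leaf_tab [(0.84, [436.0, -6.0, 110.0])]
wrist leaf_tab [(0.75, [413.0, -3.0, 50.0]), (0.62, [379.0, -234.0, 26.0])]
```

Request:
play_rows(increments=[[1, [0, 0, -10], 0], [1, [0, 0, 0], 0], [1, [0, 0, 0], 0], [1, [0, 0, 0], 0], [1, [0, 0, 0], 0], [1, [0, 0, 0], 0]])

```text
time: 30.07
tool_pos: [511.6, -1.2, 227.9]
tcp_rot: [-180.0, -0.0, -178.1]
ft_force: [0.4, 0.5, -0.6]
finger_gap: 85.6
grip_force: 0.0
```

```bash
python3 - <<'E'
from h import *
st(); pts(["side","wrist"],["leaf_tab"],.2); save("side","pics/s2.png")
E
```

```text
30.1 [511.6  -1.2 227.9] [-180.    -0.  -178.1] gap 85.6 gf 0.0 ft [ 0.4  0.5 -0.6] j [ -6.  -6. 101.  -0.  85. -98.]
side leaf_tab [(0.6, [415.0, -6.0, 39.0]), (0.48, [468.0, 272.0, 3.0])]
wrist leaf_tab [(0.98, [417.0, -7.0, 43.0])]
```

View pics/s2.png

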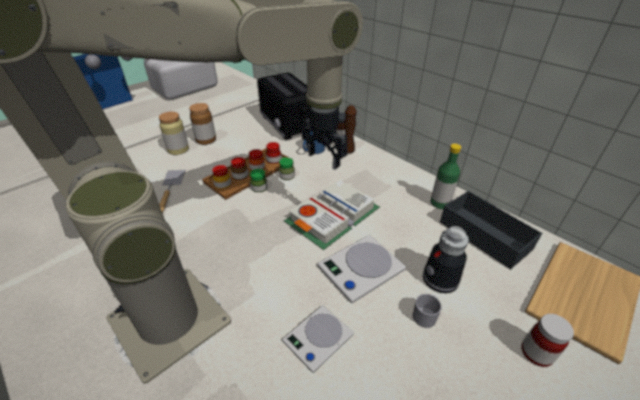

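The leaf lies flat on the near side, picture up (side view (308,213), tab (303,227)). Next is the cup.

Request:
play_rows(increments=[[1, [0, 0, 0], 0.033], [1, [5, -38, 6], 0], [1, [5, -38, 6], 0], [1, [5, -38, 6], 0], [1, [5, -38, 6], 0], [1, [5, -38, 6], 0], [1, [5, -38, 6], 0], [1, [5, -38, 6], 0], [1, [5, -38, 6], 0], [1, [5, -38, 6], 0], [1, [5, -38, 6], 0], [1, [5, -33, 6], 0]])

```text
time: 31.32
tool_pos: [456.1, -416.7, 161.6]
tcp_rot: [-180.0, 0.0, 180.0]
ft_force: [1.3, 0.1, 0.9]
finger_gap: 85.3
grip_force: 0.0
```

Request:
play_rows(increments=[[1, [0, 0, 0], 0], [1, [0, 0, 0], 0], [1, [0, 0, 0], 0]])

```text
time: 31.57
tool_pos: [456.7, -413.9, 161.6]
tcp_rot: [179.9, -0.0, 180.0]
ft_force: [0.7, 0.9, -0.3]
finger_gap: 85.6
grip_force: 0.0
```

```bash
python3 - <<'E'
from h import *
st(); pts(["wrist","top"],["cup","pan","tare_top","collar_grip","scale"],.2)
save("wrist","pics/w7.png")
E
```

```text
31.6 [ 456.7 -413.9  161.6] [179.9  -0.  180. ] gap 85.6 gf 0.0 ft [ 0.7  0.9 -0.3] j [ -47.   13.   88.    0.   79. -137.]
wrist cup [(0.87, [449.0, -416.0, 2.0])]
wrist pan [(0.78, [484.0, -216.0, 26.0])]
wrist tare_top [(0.61, [376.0, -237.0, 19.0])]
wrist collar_grip []
wrist scale [(0.8, [459.0, -211.0, 1.0])]
top cup [(0.39, [450.0, -416.0, -1.0])]
top pan [(0.93, [487.0, -217.0, 22.0]), (0.39, [458.0, -210.0, -1.0])]
top tare_top [(0.6, [384.0, -235.0, 25.0])]
top collar_grip [(0.57, [585.0, -379.0, 147.0])]
top scale [(0.69, [454.0, -209.0, 1.0]), (0.67, [233.0, -275.0, -3.0]), (0.38, [484.0, -216.0, 26.0])]
```

View pics/w7.png

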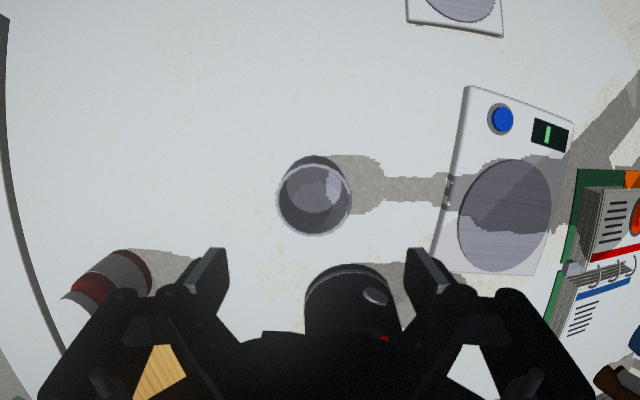

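The cup rim is centred at (315,200), the blue key at (501,119) and the pan at (505,215). I'll convert those pixels.

```bash
python3 - <<'E'
from h import *
p=snapshot("wrist"); st()
for q in [(314,200,56),(501,119,25),(505,215,24)]: print(wpx(p,*q))
E
```

```text
32.3 [ 456.8 -414.2  162. ] [-180.    0. -180.] gap 84.9 gf 0.0 ft [-0.3 -0.1 -0.4] j [ -47.   13.   88.    0.   79. -137.]
[ 452.7 -415.7   56. ]
[ 381.6 -238.9   25. ]
[ 477.5 -220.1   24. ]
```

Request:
play_rows(increments=[[1, [4, -1, 36], 0], [1, [0, 0, 36], 0], [1, [0, 0, 36], 0], [1, [0, 0, 15], 0], [1, [0, 0, 0], 0], [1, [0, 0, 0], 0], [-1, [0, 0, 0], 0], [-1, [0, 0, 0], 0], [-1, [0, 0, 0], 0], [-1, [0, 0, 0], 0], [-1, [0, 0, 0], 0], [-1, [0, 0, 0], 0]], force=40)

```text
time: 33.27
tool_pos: [454.4, -416.8, 42.2]
tcp_rot: [-179.8, 0.2, -180.0]
ft_force: [-1.5, 0.6, 6.5]
finger_gap: 59.2
grip_force: 43.5
```

Request:
play_rows(increments=[[-1, [0, 0, 0], 0], [-1, [0, 0, -20], 0], [-1, [0, 0, -35], 0], [-1, [0, 0, -35], 0], [-1, [-5, 33, 0], 0], [-1, [-5, 33, 0], 0], [-1, [-5, 33, 0], 0], [-1, [-5, 33, 0], 0], [-1, [-5, 33, 0], 0], [-1, [-5, 33, 0], 0], [-1, [0, 0, 0], 0], [-1, [0, 0, 0], 0]])

```text
time: 34.27
tool_pos: [483.6, -215.9, 130.3]
tcp_rot: [-179.9, 0.1, -179.8]
ft_force: [0.4, -0.6, -1.1]
finger_gap: 59.1
grip_force: 43.6
```

```bash
python3 - <<'E'
from h import *
st(); pts(["top","side"],["cup","pan","scale"],.2)
E
```

```text
34.3 [ 483.6 -215.9  130.3] [-1.799e+02  1.000e-01 -1.798e+02] gap 59.1 gf 43.6 ft [ 0.4 -0.6 -1.1] j [ -30.    2.  104.   -0.   74. -120.]
top cup [(0.4, [483.0, -215.0, 85.0])]
top pan [(0.91, [244.0, -276.0, 15.0]), (0.75, [486.0, -216.0, 24.0])]
top scale [(0.89, [457.0, -209.0, 1.0]), (0.61, [232.0, -278.0, -4.0])]
side cup [(0.68, [484.0, -219.0, 89.0]), (0.49, [587.0, -381.0, -4.0])]
side pan [(0.86, [246.0, -278.0, 19.0]), (0.82, [483.0, -217.0, 24.0])]
side scale [(0.57, [231.0, -278.0, -1.0]), (0.31, [385.0, 372.0, 5.0])]
```

Request:
play_rows(increments=[[-1, [0, 0, 30], 0], [-1, [0, 0, 25], 0], [-1, [0, 0, 6], 0], [-1, [0, 0, 3], 0], [-1, [0, 0, 1], 0], [-1, [0, 0, 0], 0], [-1, [0, 0, 0], 0], [-1, [0, 0, 0], 0]])

```text
time: 35.33
tool_pos: [483.0, -217.7, 65.6]
tcp_rot: [-180.0, 0.0, 180.0]
ft_force: [-5.2, 3.3, 9.3]
finger_gap: 59.5
grip_force: 44.5
```

Request:
play_rows(increments=[[-1, [0, 0, 1], 0], [-1, [0, 0, 0], 0], [-1, [0, 0, 0], 0]])

```text
time: 35.58
tool_pos: [483.4, -217.9, 65.5]
tcp_rot: [-180.0, 0.1, 180.0]
ft_force: [-7.1, 3.1, 17.9]
finger_gap: 59.3
grip_force: 45.0
```

Request:
play_rows(increments=[[1, [0, 0, -1], 0], [1, [0, 0, 0], 0], [1, [0, 0, 0], 0], [1, [0, 0, 0], 0], [1, [0, 0, 0], 0], [1, [0, 0, -30], 0], [1, [0, 0, -35], 0], [1, [0, 0, -20], 0], [-1, [34, -7, 0], 0], [-1, [34, -7, 0], 0], [-1, [32, -6, 0], 0], [-1, [0, 0, 0], 0]], force=40)

```text
time: 36.58
tool_pos: [378.2, -237.2, 147.8]
tcp_rot: [179.9, -0.2, 179.9]
ft_force: [-1.0, 0.3, -0.7]
finger_gap: 39.0
grip_force: 0.0
```

Request:
play_rows(increments=[[-1, [0, 0, 0], 0], [-1, [0, 0, 0], 0], [-1, [0, 0, 0], 0]])

```text
time: 36.83
tool_pos: [383.6, -237.3, 149.3]
tcp_rot: [-180.0, 0.0, -180.0]
ft_force: [0.1, 0.8, -0.6]
finger_gap: 1.0
grip_force: 0.0
```

```bash
python3 - <<'E'
from h import *
st(); pts(["side","top"],["cup","tare_top","pan"],.2); save("wrist","pics/w8.png")
E
```

```text
36.8 [ 383.6 -237.3  149.3] [-180.    0. -180.] gap 1.0 gf 0.0 ft [ 0.1  0.8 -0.6] j [ -38.  -12.  115.    0.   77. -128.]
side cup [(0.6, [489.0, -218.0, 26.0]), (0.49, [417.0, -4.0, 42.0])]
side tare_top [(0.53, [178.0, -301.0, 18.0]), (0.46, [387.0, -239.0, 27.0])]
side pan [(0.6, [245.0, -281.0, 18.0])]
top cup [(0.68, [483.0, -216.0, 22.0])]
top tare_top [(0.32, [587.0, 262.0, 2.0])]
top pan [(0.9, [485.0, -212.0, 27.0]), (0.74, [247.0, -278.0, 13.0])]
```

View pics/w8.png

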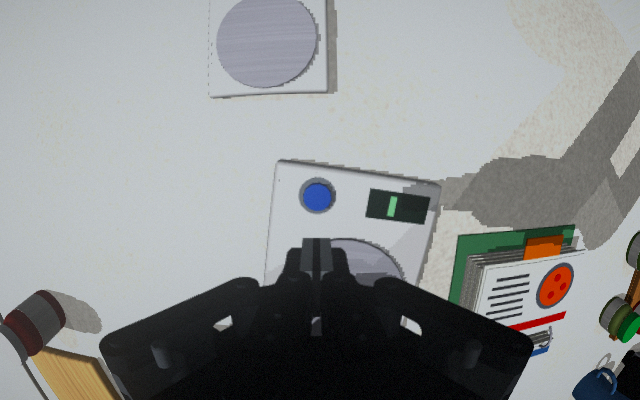

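The key is at (318,196) and the closed fingertips at (316,240); the cup is hidden behind the gripper.

```bash
python3 - <<'E'
from h import *
p=snapshot("wrist"); st(); print(wpx(p,318,196,25))
E
```

```text
37.3 [ 382.9 -237.2  149. ] [ 180.   -0. -180.] gap -0.1 gf 0.0 ft [ 0.1  0.5 -0.3] j [ -38.  -12.  115.   -0.   77. -128.]
[ 380.2 -235.4   25. ]
```

Request:
play_rows(increments=[[-1, [0, 0, 36], 0], [-1, [0, 0, 36], 0], [-1, [0, 0, 24], 0], [-1, [0, 0, 0], 0], [-1, [0, 0, 0], 0], [-1, [0, 0, 0], 0]])

```text
time: 37.83
tool_pos: [383.6, -237.9, 54.6]
tcp_rot: [-179.9, 0.1, -180.0]
ft_force: [0.6, 0.0, 1.2]
finger_gap: 0.2
grip_force: 0.0
```

Request:
play_rows(increments=[[-1, [2, 1, 4], 0], [-1, [0, 0, 2], 0], [-1, [0, 0, 2], 0], [-1, [0, 0, 1], 0], [-1, [0, 0, 1], 0], [-1, [0, 0, 1], 0], [-1, [0, 0, 0], 0], [-1, [0, 0, 0], 0]])

```text
time: 38.5
tool_pos: [381.0, -236.4, 42.2]
tcp_rot: [-180.0, 0.0, -180.0]
ft_force: [-0.2, 0.5, 2.8]
finger_gap: 0.0
grip_force: 1.0
```

Request:
play_rows(increments=[[-1, [0, 0, 1], 0], [-1, [0, 0, 1], 0], [-1, [0, 0, 0], 0], [-1, [0, 0, 0], 0]])

```text
time: 38.83
tool_pos: [381.0, -236.4, 40.2]
tcp_rot: [-180.0, 0.0, -180.0]
ft_force: [0.9, -0.4, 3.8]
finger_gap: -0.1
grip_force: 1.7
```

Request:
play_rows(increments=[[-1, [0, 0, 1], 0], [-1, [0, 0, 0], 0], [-1, [0, 0, 0], 0], [-1, [0, 0, 0], 0]])

```text
time: 39.17
tool_pos: [381.0, -236.5, 39.6]
tcp_rot: [-180.0, 0.0, -180.0]
ft_force: [-1.7, 1.4, 9.5]
finger_gap: 0.0
grip_force: 4.8
```

Request:
play_rows(increments=[[-1, [0, 0, -10], 0], [-1, [0, 0, -36], 0], [-1, [0, 0, -38], 0], [1, [0, 0, -38], 0], [1, [-24, -16, -18], 0], [1, [-24, -16, -18], 0], [1, [-24, -16, -18], 0], [1, [-24, -16, -18], 0], [1, [-24, -16, -18], 0], [1, [-24, -16, -18], 0], [1, [-24, -16, -18], 0], [1, [-24, -16, -18], 0]])

```text
time: 40.17
tool_pos: [573.4, -364.5, 305.5]
tcp_rot: [180.0, -0.1, -180.0]
ft_force: [-0.8, -0.8, 0.5]
finger_gap: 85.5
grip_force: 0.0
```

Request:
play_rows(increments=[[1, [-12, -16, 0], 0], [1, [0, 0, 0], 0], [1, [0, 0, 0], 0], [1, [0, 0, 0], 0]])

```text
time: 40.5
tool_pos: [584.1, -379.6, 304.0]
tcp_rot: [179.9, -0.1, -180.0]
ft_force: [-0.1, -0.2, 0.2]
finger_gap: 85.4
grip_force: 0.0
```

```bash
python3 - <<'E'
from h import *
st(); p=save("wrist","pics/w9.png"); im=cv2.imread("pics/w9.png")
T=np.array(p["world_from_camera"]); print(np.round(T[:3,3]))
cv2.imwrite("pics/w9c.png",cv2.resize(im[80:300,180:460],None,fx=2.7,fy=2.7,interpolation=cv2.INTER_CUBIC))
pts(["top","side","wrist"],["cup","collar_grip","mill"],.3)
E
```

```text
40.5 [ 584.1 -379.6  304. ] [ 1.799e+02 -1.000e-01 -1.800e+02] gap 85.4 gf 0.0 ft [-0.1 -0.2  0.2] j [ -37.   22.   63.    0.   95. -127.]
[ 516. -380.  429.]
top cup [(0.81, [484.0, -218.0, 20.0])]
top collar_grip [(0.61, [586.0, -378.0, 147.0])]
top mill [(0.77, [582.0, -380.0, 1.0])]
side cup [(0.86, [488.0, -221.0, 24.0]), (0.65, [382.0, 374.0, 4.0])]
side collar_grip [(0.61, [587.0, -381.0, 147.0])]
side mill [(0.57, [481.0, -217.0, 25.0]), (0.56, [583.0, -377.0, 1.0])]
wrist cup []
wrist collar_grip [(0.97, [583.0, -383.0, 145.0])]
wrist mill [(0.83, [584.0, -380.0, 2.0])]
```

View pics/w9c.png

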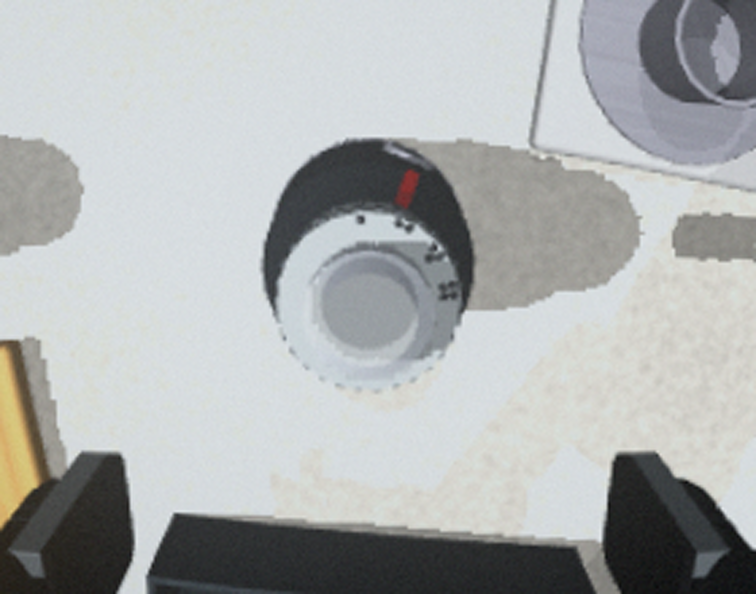

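The collar stands at two dots by the red pointer (crop (405,205)), and the cup is on the pan at the top right. One click counter-clockwise is needed.

Request:
play_rows(increments=[[1, [0, 0, 20], 0.12], [1, [0, 0, 20], 0.12], [1, [0, 0, 20], 0.12], [1, [0, 0, 20], 0.12], [1, [0, 0, 20], 0.12], [1, [0, 0, 20], 0.12], [1, [0, 0, 20], 0.12], [1, [0, 0, 14], 0.12], [1, [0, 0, 0], 0], [1, [0, 0, 0], 0], [1, [0, 0, 0], 0]], force=60)

```text
time: 42.07
tool_pos: [585.3, -380.6, 152.4]
tcp_rot: [180.0, 0.1, 125.2]
ft_force: [0.2, -0.7, 0.5]
finger_gap: 85.6
grip_force: 0.0
```

Request:
play_rows(increments=[[-1, [0, 0, 0], 0], [-1, [0, 0, 0], 0], [-1, [0, 0, 0], 0], [-1, [0, 0, 0], 0], [-1, [0, 0, 0], 0], [-1, [0, 0, 0], 0]])

```text
time: 42.57
tool_pos: [584.7, -381.4, 153.7]
tcp_rot: [-180.0, 0.1, 125.1]
ft_force: [-5.6, -1.1, 8.8]
finger_gap: 60.0
grip_force: 65.4
```

Request:
play_rows(increments=[[-1, [0, 0, 0], -0.09], [-1, [0, 0, 0], -0.09], [-1, [0, 0, 0], -0.09], [-1, [0, 0, 0], -0.09], [-1, [0, 0, 0], -0.09], [-1, [0, 0, 0], -0.07], [-1, [0, 0, 0], 0], [-1, [0, 0, 0], 0], [-1, [0, 0, 0], 0]])

```text
time: 43.32
tool_pos: [585.5, -380.5, 153.7]
tcp_rot: [-180.0, 0.1, 154.9]
ft_force: [-2.8, 2.8, 6.2]
finger_gap: 60.1
grip_force: 65.6
```

```bash
python3 - <<'E'
from h import *
st()
E
```

```text
43.3 [ 585.5 -380.5  153.7] [-1.800e+02  1.000e-01  1.549e+02] gap 60.1 gf 65.6 ft [-2.8  2.8  6.2] j [ -37.   26.   74.    0.   80. -102.]
```

Release, lift, turn back to yaw 180 and look.

Request:
play_rows(increments=[[1, [0, 0, 0], 0], [1, [0, 0, 0], 0], [1, [0, 0, 0], 0], [1, [0, 0, 0], 0], [1, [0, 0, 0], 0], [1, [0, 0, -30], 0], [1, [0, 0, -38], -0.11], [1, [0, 0, -38], -0.11], [1, [0, 0, -38], -0.11], [1, [0, 0, -6], -0.11], [1, [0, 0, 0], 0], [1, [0, 0, 0], 0]])

```text
time: 44.32
tool_pos: [585.1, -380.4, 301.7]
tcp_rot: [-179.9, 0.1, 179.9]
ft_force: [0.3, -1.2, -0.7]
finger_gap: 85.3
grip_force: 0.0
```

Request:
play_rows(increments=[[1, [0, 0, 0], 0], [1, [0, 0, 0], 0]])

```text
time: 44.48
tool_pos: [584.1, -379.7, 298.3]
tcp_rot: [179.9, -0.2, 179.9]
ft_force: [0.3, -0.5, 0.8]
finger_gap: 85.2
grip_force: 0.0
```

```bash
python3 - <<'E'
from h import *
st(); p=save("wrist","pics/wa.png"); im=cv2.imread("pics/wa.png")
cv2.imwrite("pics/wac.png",cv2.resize(im[80:300,180:460],None,fx=2.7,fy=2.7,interpolation=cv2.INTER_CUBIC))
pts(["top","side"],["cup","red_jar1","green_jar1","tray","leaf_tab"],.2)
save("top","pics/topz.png")
E
```

```text
44.5 [ 584.1 -379.7  298.3] [179.9  -0.2 179.9] gap 85.2 gf 0.0 ft [ 0.3 -0.5  0.8] j [ -37.   22.   63.   -0.   95. -127.]
top cup [(0.67, [484.0, -219.0, 23.0])]
top red_jar1 [(0.92, [386.0, 375.0, 6.0]), (0.79, [534.0, 372.0, 4.0]), (0.7, [459.0, 369.0, 6.0]), (0.56, [610.0, 371.0, 3.0])]
top green_jar1 [(0.8, [584.0, 262.0, 1.0]), (0.67, [470.0, 275.0, -1.0])]
top tray [(0.69, [499.0, 372.0, -3.0])]
top leaf_tab [(0.61, [417.0, -4.0, 35.0])]
side cup [(0.59, [487.0, -218.0, 26.0])]
side red_jar1 [(0.85, [456.0, 374.0, 10.0]), (0.54, [380.0, 376.0, 3.0]), (0.52, [608.0, 374.0, 9.0])]
side green_jar1 [(0.79, [583.0, 259.0, 2.0]), (0.77, [464.0, 273.0, 4.0])]
side tray [(0.93, [495.0, 371.0, -1.0])]
side leaf_tab [(0.92, [418.0, -3.0, 41.0])]
```

View pics/wac.png

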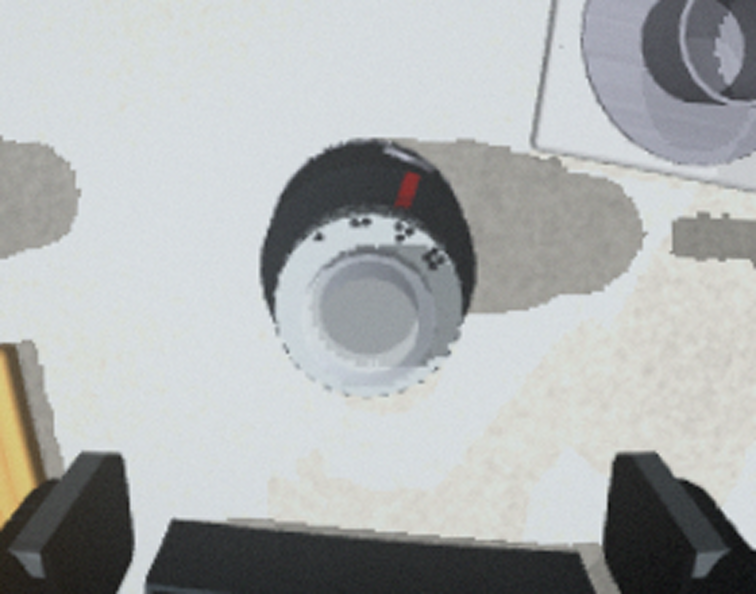

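View pics/topz.png

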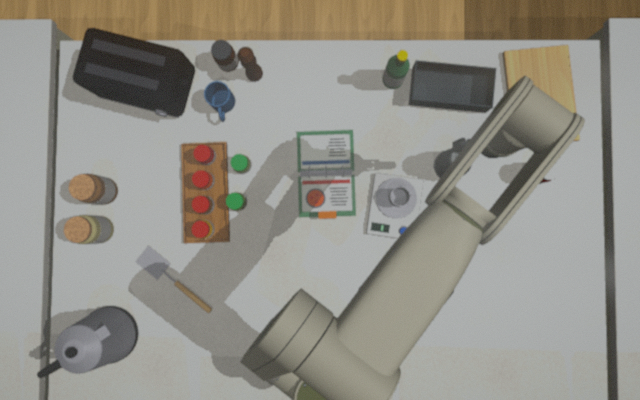

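Three dots now sit at the pointer (crop (405,225)). The top view shows four red lids in the tray (200, 153–230), both green jars out at (240,163) and (235,201), the leaf flat on the near side with its tab at (325,215), and the cup on the pan at (398,197).

```bash
python3 -c "
from bench import *
print(hand_in())"
```

```text
the job is handed in; nothing more can be done
None
```

I handed the job in after about 45 s of robot time. The last pictures show the leaf flat on the near side with the curry picture up, the cup on the pan, the collar at 3, all four red jars in the tray and both green jars on the worktop. The tare key took 9.5 N at its stop, so I take it as fully pressed. `hand_in()` gave no verdict.

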